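Load and lock a batch of parcels under the scanner

TASK

Get the brown parcels ready for batch scanning: flip the pusher's orange pawl over to release it, slide the pusher fully back, and stand every brown parcel upright in the lane, label up and the longer side of its base along the lane. Then flip the pawl back down and push the pusher up until all the parcels are snug against the end stop and each other, leaving it locked, and only then swing the yellow scanner head over the lane in line with the red mark. Leave everything else on the bench where it is.

Things in the scene. Friction and masses are not known exactly. Their poses are not given: they have to be found in the camera images.
- tray: Scanning station bolted to the table: grey base plate (own frame: x -115 to 75, y -205 to 285 mm) with a lane along its y axis, maybe turned a little. Origin on the table under the lane's centre line. Lane floor 12 mm high (all heights are above the table), 52 mm wide inside, side walls 5 mm thick, tops at 30 mm. Steel rack (teeth 15 mm apart, tops 40 mm) at x = -85 mm, y -195 to 0.
- end_stop (a point): Middle of the inner face of the blue end stop that closes the lane at y = +150 mm of the tray; this point is 45 mm high, the stop's top 72 mm. Forward for the pusher is the tray's +y, towards this stop.
- pusher (a joint): Blue pusher sliding in the lane, in m: 0 = fully back (face 275 mm from the stop), 0.165 = farthest forward (face 110 mm from the stop). About 3 N slides it; it stays where it is left. With the pawl down it clicks forward but cannot go back by more than one 15 mm tooth. Its block reaches 50 mm behind its face; the face plate's top is at 76 mm.
- pusher_handle (a point): Centre of the top (125 mm high) of the pusher's black upright handle: 20 mm thick along the lane, 26 mm across it, free on all sides from 76 mm up. It is 36 mm behind the pusher's face.
- pusher_face (a point): Centre of the pusher's front face, which touches the parcels; 45 mm high.
- pawl (a joint): Orange flip-over pawl on the pusher, hinged on a pin along the tray's x, in rad: 0 to 0.3 = down, nose on the rack's teeth (locked against going back; it bobs as it clicks); 1.4 = flipped over (released). Its own weight holds it on either side; it falls over by itself past the middle. Pushing the tab along the lane with under 1 N flips it, no pinching needed.
- pawl_tab (a point): Middle of the end of the pawl's orange thumb tab, 60 mm from the pivot; tab end 24 mm wide (along the tray's x) and 10 mm thick. Pawl down: the tab leans backward (tray -y), 50 degrees above level, its end 116 mm high. Flipped over: it leans forward (+y) by as much.
- pawl_pivot (a point): Centre of the pawl's pin: 70 mm high, at x = -85 mm of the tray, 33 mm behind the pusher's face. The blue bracket beside it is 76 mm high.
- scanner (a joint): Horizontal arm of the scanner on its post, in rad: 0 = arm along the lane towards the tray's -y, head over the lane at the red mark; positive = swung out to the tray's -x side (1.57 = square to the lane). Range -0.6 to 2.1. Stiff: about 2 N at the grip (0.3 N m) moves it and it stays where it is left.
- scanner_handle (a point): Centre of the top (231 mm high) of the black upright grip on the yellow scanner head: round, 18 mm thick, free from 171 mm up, 150 mm from the post's axis. The head below is 56 x 50 mm, from 134 to 171 mm high.
- scanner_hinge (a point): Foot of the scanner arm's hinge, 150 mm high, on the axis of the 26 mm steel post at x = 0, y = +240 mm of the tray.
- red_mark (a point): The point on the lane's centre line level with the red mark on the far side wall: y = +90 mm of the tray (60 mm from the stop), 30 mm high.
- parcel_1: A brown cardboard parcel with a white label on top: 46 mm (its x) by 60 mm (its y), 70 mm high (its z), rigid, about 0.1 to 0.2 kg, standing on the table. Origin at the centre of its underside. 2 to 4 of the four parcels are there in a given run. In the lane its 60 mm side runs along the lane, either way round.
- parcel_2: A brown cardboard parcel with a white label on top: 46 mm (its x) by 60 mm (its y), 70 mm high (its z), rigid, about 0.1 to 0.2 kg, standing on the table. Origin at the centre of its underside. 2 to 4 of the four parcels are there in a given run. In the lane its 60 mm side runs along the lane, either way round.
- parcel_3: A brown cardboard parcel with a white label on top: 46 mm (its x) by 60 mm (its y), 70 mm high (its z), rigid, about 0.1 to 0.2 kg, standing on the table. Origin at the centre of its underside. 2 to 4 of the four parcels are there in a given run. In the lane its 60 mm side runs along the lane, either way round.
- parcel_4: A brown cardboard parcel with a white label on top: 46 mm (its x) by 60 mm (its y), 70 mm high (its z), rigid, about 0.1 to 0.2 kg, standing on the table. Origin at the centre of its underside. 2 to 4 of the four parcels are there in a given run. In the lane its 60 mm side runs along the lane, either way round.
- mug: Not part of the job, leave alone: a blue mug, 76 mm wide, 90 mm high. Origin at the centre of its underside.
- tape_roll: Not part of the job, leave alone: a roll of brown tape lying flat, 76 mm across, 48 mm high. Origin at the centre of its underside.
- marker: Not part of the job, leave alone: a blue marker pen, 120 mm long, lying down. Origin at the centre of its underside.
- stapler: Not part of the job, leave alone: a red and black stapler, 140 mm long. Origin at the centre of its underside.
- white_carton: Not part of the job, leave alone: a white carton 90 x 70 x 50 mm, not one of the brown parcels. Origin at the centre of its underside.
- glue: Not part of the job, leave alone: a white glue bottle, 52 mm wide, 110 mm high. Origin at the centre of its underside.
- cutter: Not part of the job, leave alone: a yellow box cutter, 150 mm long, lying flat. Origin at the centre of its underside.

How it is judged:
By the outcome, as a careful person would: the job done as asked, in the order asked, and still so for the second after the job is handed in, with the robot touching nothing.
Of parcel_1, parcel_2, parcel_3, parcel_4 only 2 to 4 are there at a start; the rules pass over those that are not, and their reading is None.
At some moment in a run one of parcel_1, parcel_2, parcel_3, parcel_4 may be knocked a few centimetres aside while the robot is not near it.
Once in a run the grip may slacken for a moment while it holds something.
It also fails if it takes over 208 s, if anything falls off the work surface, if the arm or the gripper's body presses on something with over 40 N, if the wrist force passes 120 N, or if a joint passes its speed limit or range.

ROBOT

A 6-joint arm with a two-finger parallel gripper is mounted at the origin on the work surface. World frame = base frame: x ahead of the robot, y to its left, z up, the work surface at z = 0. Lengths are in mm, angles in rad, forces in N, time in s.
With the tool pointing down it reaches from about 325 to 900 mm from the base axis. Payload 3.5 kg.
Tool frame: the origin (TCP) lies at the very end of the fingers, on their centre line; the grasp point (between the pads) lies 19 mm behind it; z points along the fingers, y is the direction in which the jaws open and shut (so a half turn about z gives the same grasp; the last joint's range is limited). The gripper opens to 85 mm and grips with 20 to 120 N. Pads are 22 mm wide; open, the fingers measure 114 mm over their backs; the gripper's body (76 mm by 85 mm) begins 54 mm behind the grasp point. The pads swing forward as they close: fully open they stand 13 mm farther back than shut.
Start: joints at [-1.297, 0.276, -0.026, 1.268, 0, 1.467], TCP at [229.955, -581.156, 231.313] pointing down, gripper open.
Joint ranges: [-3.12, 3.12], [-0.85, 1.88], [-1.08, 1.24], [-1.95, 2.15], [-1.57, 1.53], [-3.14, 3.14]. Speed limits (rad/s): [2.57, 2.57, 3.14, 3.14, 3.14, 3.14].

INTERFACE

Orientations are given as a unit quaternion [x, y, z, w].
In Python, from plant import * gives the robot as it stands.
- The arm moves only by the shell command python3 -m jog 'ROWS' [OPENING] [FORCE]. ROWS is JSON, a list of rows, each an object with "slide": the shift along the tool's x, y, z in cm, a list of three; "delta_rot": the turn, a rotation vector about the tool's x, y, z in degrees, a list of three. A call has exactly 10 rows; each row is the pose to reach, as a shift and turn from the pose commanded when the call began, along the tool's axes at that moment; what a row does not reach only later rows make up. A row lasts 1/8 s, in which the tool goes at most 62.5 mm and 10.7 degrees, less where a joint would pass 70% of its speed; a pose out of reach is approached as far as the arm can. A call with a gripper value outside its range is refused whole. OPENING is the opening, from 0 (shut) to 1 (fully open), set as the call begins (- or left out, the last holds). The fingers move at their own pace and stop on an object; FORCE is the grip in N (left out, the last holds). Time passes only in rows, so rows that repeat a pose let the fingers close, or fill a call up. It gives the time, the measured TCP pose, the force and the opening at its end, in the units of the state.
- read_state(): the state, without advancing time (a new reading comes with each control period).
- get_image(name): name is "scene" or "top" or "wrist"; returns a dict with "img" (384x512x3 uint8, red, green, blue), "fx", "fy", "cx", "cy" (pixels), "R" (3x3) and "t" (3): a world point X has camera coordinates R X + t; the wrist camera has in their place "tool_from_camera" (4x4, takes a point from camera to tool coordinates, whose origin is the TCP and whose axes are the flange's). Camera axes: x right, y down, z forward; pixel columns grow to the right and rows downward; lengths in mm; the calibration is good to about 2 mm. The wrist camera is an equidistant fisheye: a pixel r from the principal point sees the ray r / f radians off the axis. A picture is of the moment at which its call begins: read the wrist's pose just before it. There is no depth.
- sign_off(): hands the job in, once; it reports no verdict.
The state is a dict: "time": time; "joints": joint angles; "joint_velocities": joint speeds; "tau": joint torques, N m; "eef_pos": TCP position; "ee_rot": TCP orientation; "ft_force": force on the tool from outside, world axes, zero at the start; "ft_torque": the same for the moment, N m; "opening": finger opening in mm.
Only numpy, scipy, OpenCV 4.12 (cv2) and the standard library are available. Lean on these libraries where they do the work, as an engineer would, in place of code of your own. Each camera call takes 0.05 s, during which the arm holds its last target. There are 200 camera calls.

## Working session

There is one attempt and no reset: what is moved stays moved. The work goes in short steps, Python scripts to look and compute and a shell command to move; the robot and the scene stay as the last step left them, time stands still between calls to the robot, and variables do not carry over. Pictures are saved under pics/ and viewed, about 12 in all and at most 16, crops included, and the job is handed in when it is done.

```bash
ls; mkdir -p pics; cat > h.py <<'E'
from plant import *
import numpy as np, cv2
from scipy.spatial.transform import Rotation as Ro
def save(n,f):
    d=get_image(n); cv2.imwrite('pics/'+f,d['img'][:,:,::-1]); np.save('pics/'+f+'.npy',d,allow_pickle=True); return d
def ray(d,u,v):
    R=np.array(d['R']);t=np.array(d['t']);c=-R.T@t
    return c,R.T@np.array([(u-d['cx'])/d['fx'],(v-d['cy'])/d['fy'],1])
def onz(d,u,v,z):
    c,r=ray(d,u,v); return c+r*(z-c[2])/r[2]
def proj(d,X):
    p=np.array(d['R'])@np.array(X,float)+np.array(d['t']); return [d['fx']*p[0]/p[2]+d['cx'],d['fy']*p[1]/p[2]+d['cy']]
def load(f): return np.load('pics/'+f+'.npy',allow_pickle=True).item()
E
python3 - <<'E'
from h import *
for n in ['top','scene']:
    d=save(n,n+'0.png'); print(n,d['fx'],d['cx'],d['cy'],-np.array(d['R']).T@np.array(d['t']))
a=load('top0.png')['img'];b=load('scene0.png')['img']
print(read_state())
E
```

```text
pics
top 357.73231754893806 255.1230581042538 189.98238829380475 [ 324.28564757   41.0381047  1123.14626502]
scene 475.38545133777916 252.85764041540088 187.69766584064456 [1419.61489798  824.71883896 1004.01080464]
{'time': 0.1, 'joints': array([-1.29737238e+00,  2.77083243e-01, -2.77431631e-02,  1.26796231e+00,
       -5.68816838e-06,  1.46742059e+00]), 'joint_velocities': array([-0.00231668, -0.00058725,  0.00271452, -0.00119943,  0.00041288,
       -0.00197387]), 'tau': array([ 8.43216512e-04, -4.46708429e+01,  2.96128571e+01,  8.47133633e-03,
       -7.30375018e-05, -1.70499444e-06]), 'eef_pos': array([ 229.78258748, -580.48516878,  230.2554215 ]), 'ee_rot': array([ 9.82304694e-01,  1.87287199e-01, -8.74323472e-05, -9.92354414e-04]), 'ft_force': array([-0.35993577, -0.0910185 , -0.7948985 ]), 'ft_torque': array([-0.00673571, -0.05469437, -0.02016194]), 'opening': 85.28783273456375}
```

```bash
python3 -c "
import cv2
for n in ['top','scene']:
    cv2.imwrite(f'pics/{n}0b.png',cv2.resize(cv2.imread(f'pics/{n}0.png'),(800,600),interpolation=cv2.INTER_CUBIC))"
```

```text
(no output)
```

View pics/top0b.png

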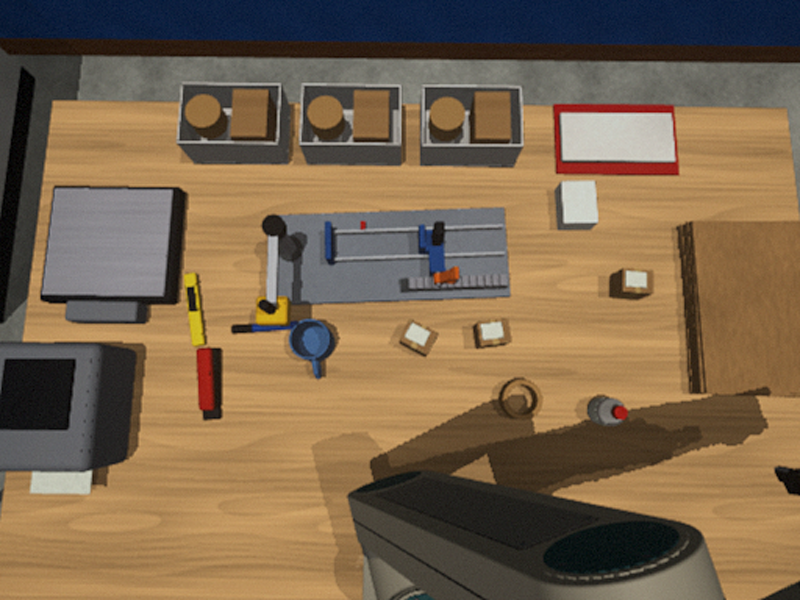

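View pics/scene0b.png

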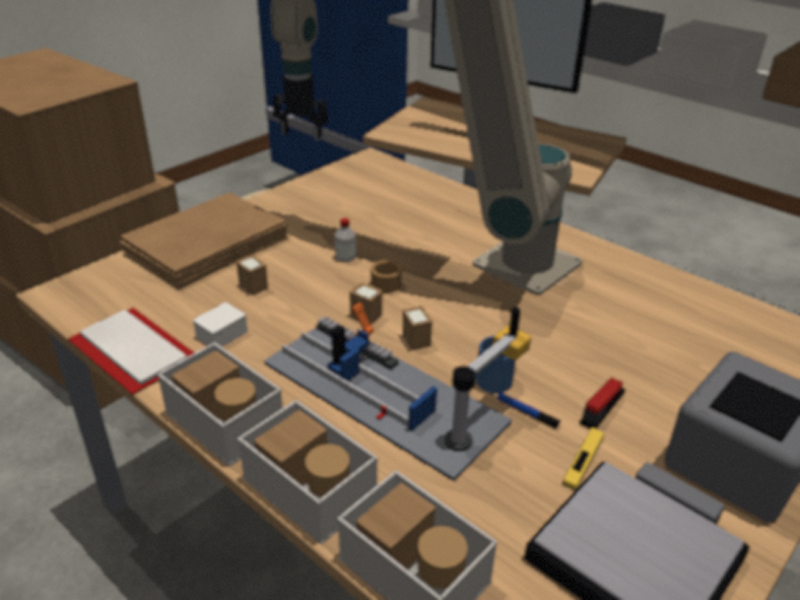

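The top view shows the tray (800 px plate corners about (278,214), (505,208), (510,296), (282,304)) and three parcels at (418,337), (491,332) and (634,282). The scanner is swung out near (270,310), next to the mug at (311,340).

```bash
cat > m1.py <<'E'
from h import *
d=load('top0.png'); im=d['img']; s=512/800
hsv=cv2.cvtColor(im,cv2.COLOR_RGB2HSV)
def blobs(mask,name,z,box,mn=6):
    x0,y0,x1,y1=[int(k*s) for k in box]
    m=np.zeros(mask.shape,np.uint8); m[y0:y1,x0:x1]=mask[y0:y1,x0:x1]
    n,l,st,ce=cv2.connectedComponentsWithStats(m)
    for i in range(1,n):
        if st[i,4]>=mn:
            ys,xs=np.where(l==i)
            P=np.array([onz(d,u,v,z)[:2] for u,v in zip(xs,ys)],np.float32)
            r=cv2.minAreaRect(P)
            print(name,st[i,4],ce[i].round(1),P.mean(0).round(1),'size',np.round(r[1],1),'ang',round(r[2],1))
H,S,V=[hsv[:,:,i].astype(int) for i in range(3)]
blobs(((S<60)&(V>140)).astype(np.uint8),'label',70,(380,260,680,360))
blobs(((H>100)&(H<125)&(S>120)&(V>50)).astype(np.uint8),'blue72',72,(300,205,470,290))
blobs(((H>=3)&(H<14)&(S>180)&(V>120)).astype(np.uint8),'orange',100,(400,255,480,295))
blobs((((H<8)|(H>172))&(S>150)&(V>80)).astype(np.uint8),'red',30,(340,205,400,240),2)
blobs((V<35).astype(np.uint8),'black125',125,(420,210,460,260))
blobs((V<35).astype(np.uint8),'black231',231,(245,285,290,325))
blobs((V<35).astype(np.uint8),'post~190',190,(250,205,300,245))
blobs(((H>20)&(H<32)&(S>150)&(V>100)).astype(np.uint8),'yellow171',171,(240,285,300,335))
for u,v in [(278,214),(505,208),(510,296),(282,304)]: print('corner',onz(d,u*s,v*s,8).round(1))
E
python3 m1.py
```

```text
label 138 [406.5 178.3] [ 549.8 -416.7] size [39.2 30.6] ang 86.2
label 142 [266.6 213.6] [438.5   4. ] size [39.6 30.6] ang 63.8
label 141 [314.4 211.2] [ 447.3 -137.4] size [30.6 40.6] ang 8.6
blue72 92 [209.5 153.3] [620.3 178.3] size [72.4  9.1] ang 1.9
blue72 270 [275.9 159.8] [602.4 -23.2] size [94.6 45.8] ang 3.5
orange 87 [285.3 175.9] [546.6 -49.1] size [21.6 45.6] ang 11.1
red 13 [231.9 143.7] [664.5 113.8] size [13.2  6.4] ang 1.2
black125 75 [279.8 150. ] [617.6 -31.3] size [20.9 41.4] ang 80.7
black231 40 [170.9 196.2] [462.8 251.4] size [24.9 12.5] ang 57.3
post~190 58 [176.1 145. ] [609.4 254. ] size [41.7 32.9] ang 47.7
yellow171 12 [166.4 190.8] [486.5 278.3] size [ 5.5 13.4] ang 0.6
yellow171 225 [174.9 200.5] [460.3 254.1] size [46.6 51.1] ang 2.6
corner [692.1 291.    8. ]
corner [ 710.5 -181.3    8. ]
corner [ 524.2 -187.2    8. ]
corner [502.8 274.    8. ]
```

```bash
cat >> h.py <<'E'
def go(x,y,z,yaw=None,s=None):
    """slide (cm) and delta_rot (deg) from the measured pose to tool-down pose with tool x heading yaw (deg)"""
    s=s or read_state(); R=Ro.from_quat(s['ee_rot']); p=np.array(s['eef_pos'])
    sl=R.inv().apply(np.array([x,y,z])-p)/10
    dr=np.zeros(3)
    if yaw is not None:
        c,k=np.cos(np.radians(yaw)),np.sin(np.radians(yaw))
        Rt=Ro.from_matrix(np.array([[c,k,0],[k,-c,0],[0,0,-1]]))
        dr=np.degrees((R.inv()*Rt).as_rotvec())
    print('slide',sl.round(2).tolist(),'rot',dr.round(1).tolist())
def wonz(d,s,u,v,z):
    T=np.array(d['tool_from_camera']); R=Ro.from_quat(s['ee_rot']).as_matrix(); p=np.array(s['eef_pos'])
    a=np.array([u-d['cx'],v-d['cy']]); r=np.hypot(*a); th=r/d['fx']
    ray=np.array([*(a/max(r,1e-9)*np.sin(th)),np.cos(th)])
    ray=R@T[:3,:3]@ray; c=R@T[:3,3]+p
    return c+ray*(z-c[2])/ray[2]
def wproj(d,s,X):
    T=np.array(d['tool_from_camera']); R=Ro.from_quat(s['ee_rot']).as_matrix(); p=np.array(s['eef_pos'])
    q=T[:3,:3].T@(R.T@(np.array(X,float)-p)-T[:3,3]); th=np.arctan2(np.hypot(q[0],q[1]),q[2]); f=q[:2]/np.hypot(q[0],q[1])
    return f*th*d['fx']+[d['cx'],d['cy']]
def wsave(f):
    s=read_state(); d=get_image('wrist'); d['s']=s
    cv2.imwrite('pics/'+f,d['img'][:,:,::-1]); np.save('pics/'+f+'.npy',d,allow_pickle=True); return d
E
cat > go.py <<'E'
import sys; from h import *
go(*[float(a) for a in sys.argv[1:]])
E
python3 go.py 520 -60 330 92.3; python3 -c "
from h import *
d=get_image('wrist');print(d['fx'],d['cx'],d['cy'],d['tool_from_camera'])"
```

```text
slide [46.14, -37.74, -9.89] rot [-0.1, -0.1, -70.7]
297.3186396354542 256.2691362802577 192.4080118973699 [[-2.63169252e-04 -9.62415885e-01 -2.71579812e-01  6.84857205e+01]
 [ 9.99999689e-01 -4.55220920e-04  6.44166708e-04  6.07696161e-01]
 [-7.43585085e-04 -2.71579558e-01  9.62415706e-01 -1.41001256e+02]
 [ 0.00000000e+00  0.00000000e+00  0.00000000e+00  1.00000000e+00]]
```

```bash
python3 -m jog '[{"slide":[46.1,-37.7,-9.9],"delta_rot":[0,0,-70.7]},{"slide":[46.1,-37.7,-9.9],"delta_rot":[0,0,-70.7]},{"slide":[46.1,-37.7,-9.9],"delta_rot":[0,0,-70.7]},{"slide":[46.1,-37.7,-9.9],"delta_rot":[0,0,-70.7]},{"slide":[46.1,-37.7,-9.9],"delta_rot":[0,0,-70.7]},{"slide":[46.1,-37.7,-9.9],"delta_rot":[0,0,-70.7]},{"slide":[46.1,-37.7,-9.9],"delta_rot":[0,0,-70.7]},{"slide":[46.1,-37.7,-9.9],"delta_rot":[0,0,-70.7]},{"slide":[46.1,-37.7,-9.9],"delta_rot":[0,0,-70.7]},{"slide":[46.1,-37.7,-9.9],"delta_rot":[0,0,-70.7]}]' 0
python3 - <<'E'
from h import *
d=wsave('w1.png'); cv2.imwrite('pics/w1b.png',cv2.resize(cv2.imread('pics/w1.png'),(800,600),interpolation=cv2.INTER_CUBIC))
d=get_image('top'); cv2.imwrite('pics/top1.png',d['img'][:,:,::-1])
E
```

```text
time: 1.4
eef_pos: [520.7, -58.5, 330.6]
ee_rot: [0.692, 0.722, 0.0, 0.0]
ft_force: [0.7, -0.6, 0.7]
opening: 0.1
```

View pics/w1b.png

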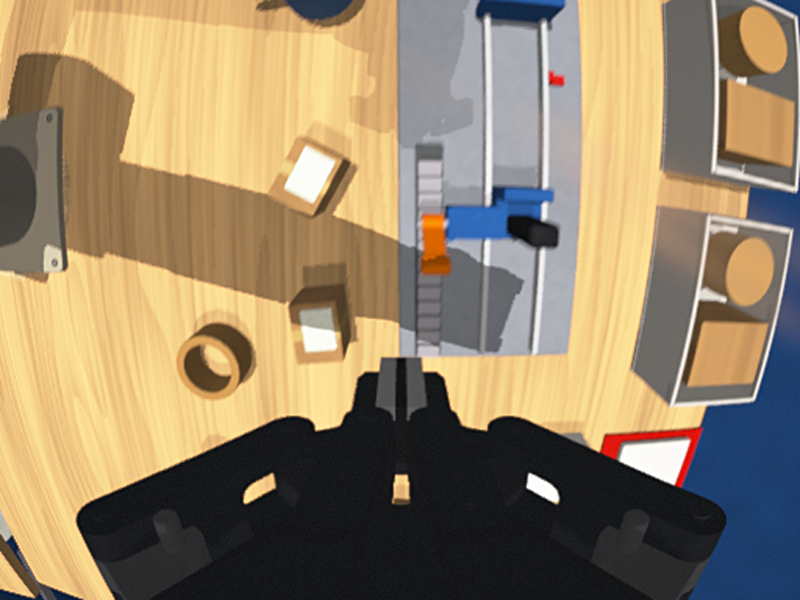

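View pics/top1.png

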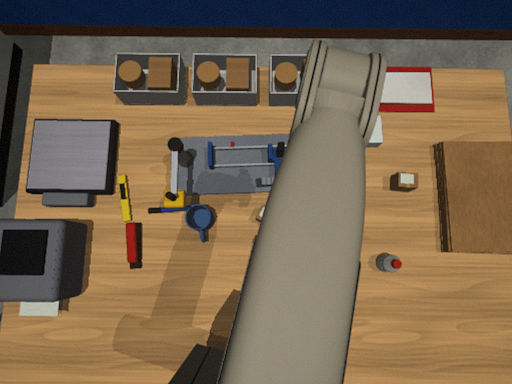

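Wrist view (800 px): lane walls at u≈487 and u≈542, the orange pawl down with its tab end near (435,264), the handle top near (540,233) and parcel labels at (312,175) and (321,330). The second top view shows no fourth parcel in the area the arm hid before.

```bash
cat > m2.py <<'E'
from h import *
d=load('w1.png'); S0=d['s']; im=d['img']; s=.64
hsv=cv2.cvtColor(im,cv2.COLOR_RGB2HSV); H,S,V=[hsv[:,:,i].astype(int) for i in range(3)]
def blobs(mask,name,z,box,mn=15):
    x0,y0,x1,y1=[int(k*s) for k in box]
    m=np.zeros(mask.shape,np.uint8); m[y0:y1,x0:x1]=mask[y0:y1,x0:x1]
    n,l,st,ce=cv2.connectedComponentsWithStats(m)
    for i in range(1,n):
        if st[i,4]>=mn:
            ys,xs=np.where(l==i)
            P=np.array([wonz(d,S0,u,v,z)[:2] for u,v in zip(xs,ys)],np.float32)
            r=cv2.minAreaRect(P)
            print(name,st[i,4],'bbox800',(st[i,:4]/s).round(),'c',np.round(r[0],1),'size',np.round(r[1],1),'ang',round(r[2],1))
blobs(((S<60)&(V>110)).astype(np.uint8),'label',70,(260,130,350,370))
blobs(((H>=2)&(H<16)&(S>200)&(V>100)).astype(np.uint8),'orange116',116,(400,200,470,290))
blobs((V<40).astype(np.uint8),'handle',125,(500,200,570,260))
blobs((((H<8)|(H>172))&(S>150)&(V>80)).astype(np.uint8),'red30',30,(540,60,580,100))
blobs(((H>100)&(H<125)&(S>120)&(V>40)).astype(np.uint8),'stop72',72,(470,0,580,30))
# wall bright rows
for v8 in (60,100,140,300,330):
    v=int(v8*s); row=V[v].astype(int); 
    for a,b in ((470,505),(528,560)):
        seg=row[int(a*s):int(b*s)]; k=np.where(seg>seg.min()+.6*(seg.max()-seg.min()))[0]+int(a*s)
        print('wall',v8,[wonz(d,S0,u,v,30)[:2].round(1).tolist() for u in (k.min()-.5,k.max()+.5)])
E
python3 m2.py
```

```text
label 671 bbox800 [284. 147.  50.  56.] c [438.7   6.5] size [41.9 30.5] ang 63.0
label 561 bbox800 [300. 308.  38.  44.] c [ 447.1 -134.7] size [30.8 41.4] ang 7.6
orange116 30 bbox800 [423. 216.  20.   8.] c [544.2 -24.7] size [14.4  4.8] ang 2.9
orange116 422 bbox800 [422. 225.  28.  48.] c [547.4 -47.9] size [20.9 37. ] ang 3.0
handle 270 bbox800 [508. 217.  50.  28.] c [620.6 -28.7] size [18.8 42.5] ang 76.6
red30 50 bbox800 [550.  72.  14.  14.] c [664.8 115.2] size [11.3 13.5] ang 88.9
stop72 628 bbox800 [477.   0.  88.  22.] c [617.5 166.1] size [81.9 20.9] ang 9.2
wall 60 [[593.4, 125.3], [599.4, 125.9]]
wall 60 [[633.2, 130.1], [666.8, 135.1]]
wall 100 [[594.8, 84.6], [600.8, 85.2]]
wall 100 [[651.8, 91.0], [658.2, 91.8]]
wall 140 [[596.4, 46.5], [602.5, 47.1]]
wall 140 [[653.6, 52.2], [660.0, 52.9]]
wall 300 [[604.5, -111.1], [609.3, -110.9]]
wall 300 [[661.6, -108.7], [668.4, -108.5]]
wall 330 [[605.8, -142.5], [630.3, -141.7]]
wall 330 [[653.8, -140.9], [690.2, -139.9]]
```

```bash
cat > got.py <<'E'
import sys; from h import *
O=np.array([629.5,24.]); A=np.radians(2.8)
x,y,z=[float(a) for a in sys.argv[1:4]]; yaw=float(sys.argv[4]) if len(sys.argv)>4 else 90
w=O+[x*np.cos(A)-y*np.sin(A),x*np.sin(A)+y*np.cos(A)]
s=read_state(); e=np.array(s['eef_pos'][:2])-O; print('now tray',[round(e[0]*np.cos(A)+e[1]*np.sin(A),1),round(-e[0]*np.sin(A)+e[1]*np.cos(A),1),round(s['eef_pos'][2],1)],'F',np.round(s['ft_force'],1),'op',round(s['opening'],1))
go(w[0],w[1],z,yaw+2.8,s)
E
python3 got.py -85 -115 150; python3 got.py -85 -115 100
```

```text
now tray [np.float64(-111.8), np.float64(-76.5), np.float64(330.8)] F [-0.9 -1.6 -0.3] op -0.3
slide [-3.85, 2.67, 18.08] rot [0.1, -0.0, -0.2]
now tray [np.float64(-111.8), np.float64(-76.5), np.float64(330.8)] F [-0.9 -1.6 -0.3] op -0.3
slide [-3.85, 2.66, 23.08] rot [0.1, -0.0, -0.2]
```

```bash
python3 -m jog '[{"slide":[-3.9,2.7,8],"delta_rot":[0,0,0]},{"slide":[-3.9,2.7,16],"delta_rot":[0,0,0]},{"slide":[-3.9,2.7,18],"delta_rot":[0,0,0]},{"slide":[-3.9,2.7,20],"delta_rot":[0,0,0]},{"slide":[-3.9,2.7,22],"delta_rot":[0,0,0]},{"slide":[-3.9,2.7,23],"delta_rot":[0,0,0]},{"slide":[-3.9,2.7,23],"delta_rot":[0,0,0]},{"slide":[-3.9,2.7,23],"delta_rot":[0,0,0]},{"slide":[-3.9,2.7,23],"delta_rot":[0,0,0]},{"slide":[-3.9,2.7,23],"delta_rot":[0,0,0]}]'
python3 -m jog '[{"slide":[1,0,0],"delta_rot":[0,0,0]},{"slide":[2,0,0],"delta_rot":[0,0,0]},{"slide":[3,0,0],"delta_rot":[0,0,0]},{"slide":[3.8,0,0],"delta_rot":[0,0,0]},{"slide":[4.6,0,0],"delta_rot":[0,0,0]},{"slide":[5.4,0,0],"delta_rot":[0,0,0]},{"slide":[6.2,0,0],"delta_rot":[0,0,0]},{"slide":[7,0,0],"delta_rot":[0,0,0]},{"slide":[7.5,0,0],"delta_rot":[0,0,0]},{"slide":[7.5,0,0],"delta_rot":[0,0,0]}]'
python3 -m jog '[{"slide":[-1,0,0],"delta_rot":[0,0,0]},{"slide":[-2,0,-3],"delta_rot":[0,0,0]},{"slide":[-3,0,-6],"delta_rot":[0,0,0]},{"slide":[-5,0,-9],"delta_rot":[0,0,0]},{"slide":[-7,0,-10],"delta_rot":[0,0,0]},{"slide":[-9,0,-10],"delta_rot":[0,0,0]},{"slide":[-11,0,-10],"delta_rot":[0,0,0]},{"slide":[-13,0,-10],"delta_rot":[0,0,0]},{"slide":[-13,0,-10],"delta_rot":[0,0,0]},{"slide":[-13,0,-10],"delta_rot":[0,0,0]}]' 1
python3 - <<'E'
from h import *
d=wsave('w2.png'); cv2.imwrite('pics/w2b.png',cv2.resize(d['img'][:,:,::-1],(640,480)))
E
```

```text
time: 2.75
eef_pos: [549.0, -99.0, 101.1]
ee_rot: [0.693, 0.721, 0.0, 0.001]
ft_force: [0.1, -0.0, 0.3]
opening: -0.0
time: 4.0
eef_pos: [545.4, -23.6, 100.3]
ee_rot: [0.693, 0.721, -0.0, -0.0]
ft_force: [-0.4, -0.8, 0.7]
opening: 0.0
time: 5.25
eef_pos: [550.3, -153.7, 199.8]
ee_rot: [0.693, 0.721, -0.0, -0.001]
ft_force: [-0.1, -0.1, -0.3]
opening: 85.5
```

View pics/w2b.png

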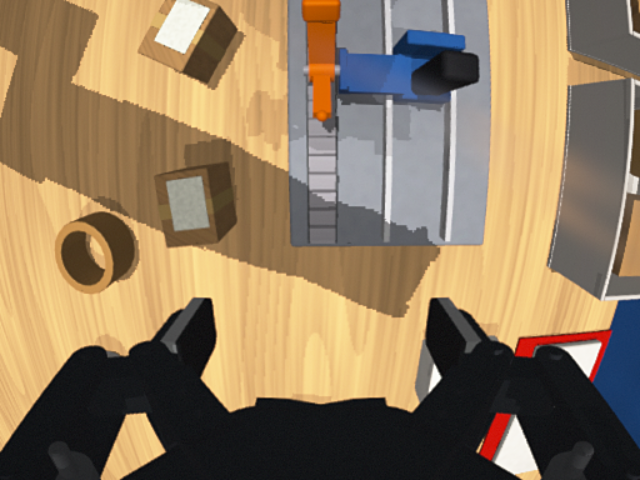

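The pawl is flipped over, with its tab pointing up-image at (320,10). The handle top is near (463,69).

```bash
python3 - <<'E'
from h import *
d=load('w2.png'); 
O=np.array([629.5,24.]); A=np.radians(2.8); R=np.array([[np.cos(A),np.sin(A)],[-np.sin(A),np.cos(A)]])
for u,v,z in [(463,69,125),(447,54,125),(478,54,125),(478,87,125),(310,70,70),(302,70,70),(402,36,76),(465,44,76)]:
    print((u,v,z),(R@(wonz(d,d['s'],u*.8,v*.8,z)[:2]-O)).round(1))
E
python3 got.py 0 -48 140;python3 got.py 0 -48 86
```

```text
(463, 69, 125) [ -1.4 -60.5]
(447, 54, 125) [-11.6 -52. ]
(478, 54, 125) [  9.  -49.6]
(478, 87, 125) [  8.4 -70.8]
(310, 70, 70) [-94.3 -55.1]
(302, 70, 70) [-100.  -55.]
(402, 36, 76) [-28.3 -28.9]
(465, 44, 76) [ 20.3 -30.3]
now tray [np.float64(-87.7), np.float64(-173.3), np.float64(199.9)] F [0.1 0.3 0.5] op 85.1
slide [12.6, 8.66, 6.0] rot [-0.0, -0.0, -0.5]
now tray [np.float64(-87.7), np.float64(-173.3), np.float64(199.9)] F [0.1 0.3 0.5] op 85.1
slide [12.6, 8.67, 11.4] rot [-0.0, -0.0, -0.5]
```

```bash
python3 -m jog '[{"slide":[5,4,3],"delta_rot":[0,0,-0.5]},{"slide":[11.6,8.7,6],"delta_rot":[0,0,-0.5]},{"slide":[11.6,8.7,6],"delta_rot":[0,0,-0.5]},{"slide":[11.6,8.7,6],"delta_rot":[0,0,-0.5]},{"slide":[11.6,8.7,8],"delta_rot":[0,0,-0.5]},{"slide":[11.6,8.7,10],"delta_rot":[0,0,-0.5]},{"slide":[11.6,8.7,11.4],"delta_rot":[0,0,-0.5]},{"slide":[11.6,8.7,11.4],"delta_rot":[0,0,-0.5]},{"slide":[11.6,8.7,11.4],"delta_rot":[0,0,-0.5]},{"slide":[11.6,8.7,11.4],"delta_rot":[0,0,-0.5]}]' 1
python3 -m jog '[{"slide":[0,0,0],"delta_rot":[0,0,0]},{"slide":[0,0,0],"delta_rot":[0,0,0]},{"slide":[0,0,0],"delta_rot":[0,0,0]},{"slide":[0,0,0],"delta_rot":[0,0,0]},{"slide":[-1,0,0],"delta_rot":[0,0,0]},{"slide":[-2,0,0],"delta_rot":[0,0,0]},{"slide":[-3,0,0],"delta_rot":[0,0,0]},{"slide":[-4,0,0],"delta_rot":[0,0,0]},{"slide":[-5,0,0],"delta_rot":[0,0,0]},{"slide":[-5,0,0],"delta_rot":[0,0,0]}]' 0.1 35
python3 got.py 0 -163 86
```

```text
time: 6.55
eef_pos: [633.8, -34.7, 87.4]
ee_rot: [0.69, 0.724, 0.001, 0.001]
ft_force: [-0.1, 0.4, 0.1]
opening: 85.5
time: 7.8
eef_pos: [633.3, -84.9, 86.5]
ee_rot: [0.69, 0.724, -0.002, -0.001]
ft_force: [-5.8, -1.4, 5.2]
opening: 25.5
now tray [np.float64(-1.5), np.float64(-108.9), np.float64(86.5)] F [-5.8 -1.4  5.2] op 25.5
slide [-5.41, 0.16, 0.05] rot [-0.2, 0.0, -0.1]
```

```bash
python3 -m jog '[{"slide":[-1,0,0],"delta_rot":[0,0,0]},{"slide":[-2,0,0],"delta_rot":[0,0,0]},{"slide":[-3,0,0],"delta_rot":[0,0,0]},{"slide":[-4,0,0],"delta_rot":[0,0,0]},{"slide":[-4.6,0,0],"delta_rot":[0,0,0]},{"slide":[-5,0,0],"delta_rot":[0,0,0]},{"slide":[-5.2,0,0],"delta_rot":[0,0,0]},{"slide":[-5.4,0,0],"delta_rot":[0,0,0]},{"slide":[-5.6,0,0],"delta_rot":[0,0,0]},{"slide":[-5.6,0,0],"delta_rot":[0,0,0]}]'
python3 got.py 0 -165 86
```

```text
time: 9.05
eef_pos: [635.7, -137.5, 86.5]
ee_rot: [0.689, 0.724, 0.001, -0.003]
ft_force: [-5.7, 6.1, 6.8]
opening: 25.6
now tray [np.float64(-1.7), np.float64(-161.6), np.float64(86.5)] F [-5.7  6.1  6.8] op 25.6
slide [-0.34, 0.17, 0.04] rot [-0.2, -0.3, 0.0]
```

```bash
python3 -m jog '[{"slide":[-0.2,0,0],"delta_rot":[0,0,0]},{"slide":[-0.4,0,0],"delta_rot":[0,0,0]},{"slide":[-0.6,0,0],"delta_rot":[0,0,0]},{"slide":[-0.6,0,0],"delta_rot":[0,0,0]},{"slide":[-0.6,0,0],"delta_rot":[0,0,0]},{"slide":[-0.6,0,0],"delta_rot":[0,0,0]},{"slide":[-0.6,0,0],"delta_rot":[0,0,0]},{"slide":[-0.6,0,0],"delta_rot":[0,0,0]},{"slide":[-0.6,0,0],"delta_rot":[0,0,0]},{"slide":[-0.6,0,0],"delta_rot":[0,0,0]}]'
python3 got.py 0 -165 86
```

```text
time: 10.3
eef_pos: [635.8, -137.6, 86.4]
ee_rot: [0.688, 0.725, 0.005, -0.007]
ft_force: [-5.8, 19.4, 9.9]
opening: 25.8
now tray [np.float64(-1.6), np.float64(-161.7), np.float64(86.4)] F [-5.8 19.4  9.9] op 25.8
slide [-0.33, 0.16, 0.04] rot [-0.2, -1.0, 0.2]
```

```bash
python3 -m jog '[{"slide":[0.3,0,0],"delta_rot":[0,0,0]},{"slide":[0.3,0,0],"delta_rot":[0,0,0]},{"slide":[0.3,0,0],"delta_rot":[0,0,0]},{"slide":[0.3,0,0],"delta_rot":[0,0,0]},{"slide":[0.3,0,-3],"delta_rot":[0,0,0]},{"slide":[0.3,0,-6],"delta_rot":[0,0,0]},{"slide":[0.3,0,-10],"delta_rot":[0,0,0]},{"slide":[0.3,0,-14],"delta_rot":[0,0,0]},{"slide":[0.3,0,-16],"delta_rot":[0,0,0]},{"slide":[0.3,0,-16],"delta_rot":[0,0,0]}]' 1
python3 go.py 447 -200 245 98
```

```text
time: 11.55
eef_pos: [639.6, -144.1, 248.7]
ee_rot: [0.69, 0.724, 0.001, 0.002]
ft_force: [-0.2, 0.7, -0.5]
opening: 85.4
slide [-4.65, -19.51, 0.29] rot [0.2, 0.1, -5.2]
```

```bash
python3 -m jog '[{"slide":[-4.6,-19.5,0.3],"delta_rot":[0,0,-5.2]},{"slide":[-4.6,-19.5,0.3],"delta_rot":[0,0,-5.2]},{"slide":[-4.6,-19.5,0.3],"delta_rot":[0,0,-5.2]},{"slide":[-4.6,-19.5,0.3],"delta_rot":[0,0,-5.2]},{"slide":[-4.6,-19.5,0.3],"delta_rot":[0,0,-5.2]},{"slide":[-4.6,-19.5,0.3],"delta_rot":[0,0,-5.2]},{"slide":[-4.6,-19.5,0.3],"delta_rot":[0,0,-5.2]},{"slide":[-4.6,-19.5,0.3],"delta_rot":[0,0,-5.2]},{"slide":[-4.6,-19.5,0.3],"delta_rot":[0,0,-5.2]},{"slide":[-4.6,-19.5,0.3],"delta_rot":[0,0,-5.2]}]'
cat > lab.py <<'E'
import sys; from h import *
d=wsave(sys.argv[1]); im=d['img']; hsv=cv2.cvtColor(im,cv2.COLOR_RGB2HSV); H,S,V=[hsv[:,:,i].astype(int) for i in range(3)]
n,l,st,ce=cv2.connectedComponentsWithStats(((S<60)&(V>95)).astype(np.uint8))
for i in range(1,n):
    if 120<st[i,4]<6000:
        c=cv2.findContours((l==i).astype(np.uint8),cv2.RETR_EXTERNAL,cv2.CHAIN_APPROX_NONE)[0][0][:,0]
        P=np.array([wonz(d,d['s'],u,v,70)[:2] for u,v in c],np.float32)
        (cx,cy),(w,h),a=cv2.minAreaRect(P)
        if 24<min(w,h)<36 and 34<max(w,h)<48:
            la=a if w>h else a+90
            print('label px',ce[i].round(),'c',round(cx,1),round(cy,1),'size',round(w,1),round(h,1),'long axis',round(la%180,1))
E
python3 lab.py w3.png; python3 go.py 447 -136 245 98
```

```text
time: 12.8
eef_pos: [445.9, -198.7, 243.3]
ee_rot: [0.656, 0.755, -0.0, -0.0]
ft_force: [-0.4, -0.3, -0.7]
opening: 85.4
label px [265. 117.] c 445.8 -136.9 size 30.5 40.3 long axis 98.3
slide [6.19, 0.99, -0.17] rot [0.0, 0.0, -0.0]
```

```bash
python3 -m jog '[{"slide":[6.1,0.85,3],"delta_rot":[0,0,0]},{"slide":[6.1,0.85,8],"delta_rot":[0,0,0]},{"slide":[6.1,0.85,12],"delta_rot":[0,0,0]},{"slide":[6.1,0.85,15],"delta_rot":[0,0,0]},{"slide":[6.1,0.85,18],"delta_rot":[0,0,0]},{"slide":[6.1,0.85,20],"delta_rot":[0,0,0]},{"slide":[6.1,0.85,21.5],"delta_rot":[0,0,0]},{"slide":[6.1,0.85,21.5],"delta_rot":[0,0,0]},{"slide":[6.1,0.85,21.5],"delta_rot":[0,0,0]},{"slide":[6.1,0.85,21.5],"delta_rot":[0,0,0]}]' 1
python3 -m jog '[{"slide":[0,0,0],"delta_rot":[0,0,0]},{"slide":[0,0,0],"delta_rot":[0,0,0]},{"slide":[0,0,0],"delta_rot":[0,0,0]},{"slide":[0,0,0],"delta_rot":[0,0,0]},{"slide":[0,0,-2],"delta_rot":[0,0,0]},{"slide":[0,0,-5],"delta_rot":[0,0,0]},{"slide":[0,0,-8],"delta_rot":[0,0,0]},{"slide":[0,0,-11],"delta_rot":[0,0,0]},{"slide":[0,0,-12],"delta_rot":[0,0,0]},{"slide":[0,0,-12],"delta_rot":[0,0,0]}]' 0.3 60
python3 got.py 0 105 150;python3 got.py 0 105 41
```

```text
time: 14.1
eef_pos: [446.6, -137.6, 29.3]
ee_rot: [0.656, 0.755, 0.0, 0.001]
ft_force: [0.3, -0.6, 0.1]
opening: 85.6
time: 15.35
eef_pos: [445.7, -137.2, 148.2]
ee_rot: [0.656, 0.755, 0.0, 0.0]
ft_force: [-0.5, -0.0, -1.9]
opening: 45.3
now tray [np.float64(-191.4), np.float64(-152.0), np.float64(148.2)] F [-0.5 -0.  -1.9] op 45.3
slide [23.86, 21.39, -0.18] rot [0.0, 0.0, 5.2]
now tray [np.float64(-191.4), np.float64(-152.0), np.float64(148.2)] F [-0.5 -0.  -1.9] op 45.3
slide [23.87, 21.39, 10.72] rot [0.0, 0.0, 5.2]
```

```bash
python3 -m jog '[{"slide":[4,3.6,0],"delta_rot":[0,0,5.2]},{"slide":[8,7.2,0],"delta_rot":[0,0,5.2]},{"slide":[12,10.7,0],"delta_rot":[0,0,5.2]},{"slide":[16,14.3,0],"delta_rot":[0,0,5.2]},{"slide":[20,17.9,0],"delta_rot":[0,0,5.2]},{"slide":[22,19.8,0],"delta_rot":[0,0,5.2]},{"slide":[23.9,21.3,0],"delta_rot":[0,0,5.2]},{"slide":[23.9,21.3,0],"delta_rot":[0,0,5.2]},{"slide":[23.9,21.3,2],"delta_rot":[0,0,5.2]},{"slide":[23.9,21.3,4],"delta_rot":[0,0,5.2]}]'
python3 got.py -1 105 70; python3 - <<'E'
from h import *
d=wsave('w4.png'); cv2.imwrite('pics/w4b.png',cv2.resize(d['img'][:,:,::-1],(640,480)))
E
```

```text
time: 16.6
eef_pos: [622.6, 128.0, 107.6]
ee_rot: [0.69, 0.724, -0.001, -0.0]
ft_force: [-0.6, 0.7, -1.8]
opening: 45.4
now tray [np.float64(-1.9), np.float64(104.2), np.float64(107.6)] F [-0.6  0.7 -1.8] op 45.4
slide [0.08, 0.09, 3.76] rot [-0.1, 0.0, -0.1]
```

View pics/w4b.png

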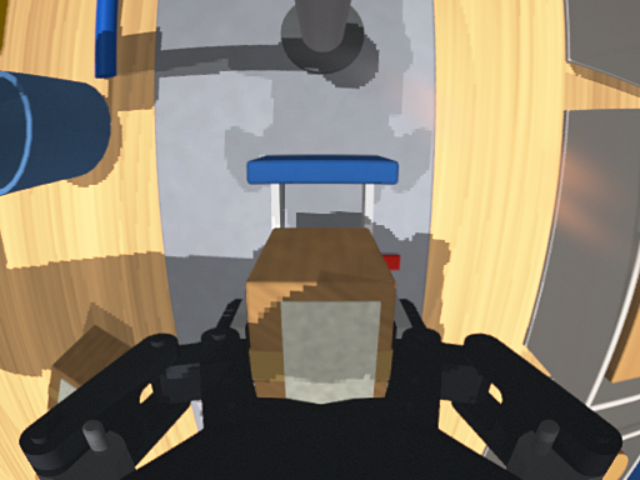

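Parcel held upright over the lane. Lane walls at u≈284 and u≈363 near v=205, stop at v≈170; parcel bottom edge runs from u≈272 to 378.

```bash
python3 - <<'E'
from h import *
d=load('w4.png'); s=d['s']
hsv=cv2.cvtColor(d['img'],cv2.COLOR_RGB2HSV); V=hsv[:,:,2].astype(int); S=hsv[:,:,1].astype(int)
O=np.array([629.5,24.]); A=np.radians(2.8); R=np.array([[np.cos(A),np.sin(A)],[-np.sin(A),np.cos(A)]])
T=lambda u,v,z:(R@(wonz(d,s,u,v,z)[:2]-O)).round(1).tolist()
for v in (152,158,164):
    for a,b in ((208,234),(282,306)):
        k=np.where(V[v,a:b]>V[v,a:b].min()+.6*np.ptp(V[v,a:b]))[0]+a; print(v,k.min(),k.max(),T(k.min()-.5,v,30),T(k.max()+.5,v,30))
zb=s['eef_pos'][2]-28
print('parcel bottom edge',T(272*.8,228*.8,zb),T(378*.8,228*.8,zb))
print('stop',[T(247*.8,184*.8,72),T(398*.8,184*.8,72)], 'red',T(391*.8,262*.8,30))
E
```

```text
152 208 229 [-38.4, 141.9] [-21.8, 141.7]
152 282 305 [16.8, 141.6] [34.8, 141.8]
158 208 228 [-38.5, 137.4] [-22.6, 137.2]
158 288 305 [21.3, 137.1] [35.0, 137.3]
164 208 233 [-38.7, 132.8] [-19.0, 132.6]
164 292 305 [24.4, 132.6] [35.1, 132.7]
parcel bottom edge [-24.7, 130.7] [25.3, 130.6]
stop [[-37.3, 150.8], [35.7, 150.8]] red [42.5, 96.4]
```

```bash
python3 -m jog '[{"slide":[0,0,1],"delta_rot":[0,0,0]},{"slide":[0,0,2],"delta_rot":[0,0,0]},{"slide":[0,0,3],"delta_rot":[0,0,0]},{"slide":[0,0,4],"delta_rot":[0,0,0]},{"slide":[0,0,5],"delta_rot":[0,0,0]},{"slide":[0,0,5.5],"delta_rot":[0,0,0]},{"slide":[0,0,6],"delta_rot":[0,0,0]},{"slide":[0,0,6.3],"delta_rot":[0,0,0]},{"slide":[0,0,6.5],"delta_rot":[0,0,0]},{"slide":[0,0,6.5],"delta_rot":[0,0,0]}]'
python3 got.py 0 105 41
```

```text
time: 17.9
eef_pos: [623.4, 129.1, 43.4]
ee_rot: [0.69, 0.724, 0.0, 0.0]
ft_force: [0.1, -0.7, -0.4]
opening: 45.3
now tray [np.float64(-0.9), np.float64(105.3), np.float64(43.4)] F [ 0.1 -0.7 -0.4] op 45.3
slide [-0.03, 0.09, 0.24] rot [0.0, -0.0, -0.0]
```

```bash
python3 -m jog '[{"slide":[0,0,0.2],"delta_rot":[0,0,0]},{"slide":[0,0,0.2],"delta_rot":[0,0,0]},{"slide":[0,0,0.2],"delta_rot":[0,0,0]},{"slide":[0,0,0.2],"delta_rot":[0,0,0]},{"slide":[0,0,-1],"delta_rot":[0,0,0]},{"slide":[0,0,-4],"delta_rot":[0,0,0]},{"slide":[0,0,-8],"delta_rot":[0,0,0]},{"slide":[0,0,-13],"delta_rot":[0,0,0]},{"slide":[0,0,-18],"delta_rot":[0,0,0]},{"slide":[0,0,-20],"delta_rot":[0,0,0]}]' 1
python3 go.py 411 -48 245 63
```

```text
time: 19.15
eef_pos: [625.4, 129.4, 248.9]
ee_rot: [0.69, 0.724, 0.003, 0.003]
ft_force: [-0.2, 0.1, 0.6]
opening: 85.5
slide [-16.67, -22.28, 0.21] rot [0.4, -0.1, 29.8]
```

```bash
python3 -m jog '[{"slide":[-16.7,-22.3,0.2],"delta_rot":[0,0,29.8]},{"slide":[-16.7,-22.3,0.2],"delta_rot":[0,0,29.8]},{"slide":[-16.7,-22.3,0.2],"delta_rot":[0,0,29.8]},{"slide":[-16.7,-22.3,0.2],"delta_rot":[0,0,29.8]},{"slide":[-16.7,-22.3,0.2],"delta_rot":[0,0,29.8]},{"slide":[-16.7,-22.3,0.2],"delta_rot":[0,0,29.8]},{"slide":[-16.7,-22.3,0.2],"delta_rot":[0,0,29.8]},{"slide":[-16.7,-22.3,0.2],"delta_rot":[0,0,29.8]},{"slide":[-16.7,-22.3,0.2],"delta_rot":[0,0,29.8]},{"slide":[-16.7,-22.3,0.2],"delta_rot":[0,0,29.8]}]'
python3 lab.py w5.png; python3 go.py 438.6 5.5 28 63
```

```text
time: 20.4
eef_pos: [409.1, -48.2, 241.2]
ee_rot: [0.852, 0.523, -0.0, -0.0]
ft_force: [-0.7, -0.6, -0.4]
opening: 84.9
label px [257. 118.] c 437.6 4.4 size 39.1 30.1 long axis 62.8
slide [6.14, 0.21, 21.31] rot [-0.0, 0.0, 0.0]
```

```bash
python3 -m jog '[{"slide":[6,0.15,3],"delta_rot":[0,0,0]},{"slide":[6,0.15,8],"delta_rot":[0,0,0]},{"slide":[6,0.15,12],"delta_rot":[0,0,0]},{"slide":[6,0.15,15],"delta_rot":[0,0,0]},{"slide":[6,0.15,18],"delta_rot":[0,0,0]},{"slide":[6,0.15,20],"delta_rot":[0,0,0]},{"slide":[6,0.15,21.3],"delta_rot":[0,0,0]},{"slide":[6,0.15,21.3],"delta_rot":[0,0,0]},{"slide":[6,0.15,21.3],"delta_rot":[0,0,0]},{"slide":[6,0.15,21.3],"delta_rot":[0,0,0]}]' 1
python3 -m jog '[{"slide":[0,0,0],"delta_rot":[0,0,0]},{"slide":[0,0,0],"delta_rot":[0,0,0]},{"slide":[0,0,0],"delta_rot":[0,0,0]},{"slide":[0,0,0],"delta_rot":[0,0,0]},{"slide":[0,0,-2],"delta_rot":[0,0,0]},{"slide":[0,0,-5],"delta_rot":[0,0,0]},{"slide":[0,0,-8],"delta_rot":[0,0,0]},{"slide":[0,0,-11],"delta_rot":[0,0,0]},{"slide":[0,0,-12],"delta_rot":[0,0,0]},{"slide":[0,0,-12],"delta_rot":[0,0,0]}]' 0.3 60
python3 got.py -0.5 30 150;python3 got.py -0.5 30 44
```

```text
time: 21.7
eef_pos: [438.4, 4.1, 29.2]
ee_rot: [0.853, 0.522, 0.001, 0.001]
ft_force: [0.9, -0.3, 0.6]
opening: 85.4
time: 22.95
eef_pos: [437.4, 4.2, 148.2]
ee_rot: [0.853, 0.522, 0.0, 0.0]
ft_force: [-0.6, 0.0, -1.4]
opening: 45.5
now tray [np.float64(-192.8), np.float64(-10.4), np.float64(148.2)] F [-0.6  0.  -1.4] op 45.5
slide [13.06, 14.68, -0.17] rot [0.0, -0.0, -29.8]
now tray [np.float64(-192.8), np.float64(-10.4), np.float64(148.2)] F [-0.6  0.  -1.4] op 45.5
slide [13.06, 14.67, 10.43] rot [0.0, -0.0, -29.8]
```

```bash
python3 -m jog '[{"slide":[3,3.4,0],"delta_rot":[0,0,-7]},{"slide":[6,6.8,0],"delta_rot":[0,0,-15]},{"slide":[9,10.2,0],"delta_rot":[0,0,-23]},{"slide":[11.5,13,0],"delta_rot":[0,0,-28]},{"slide":[13.1,14.7,0],"delta_rot":[0,0,-29.8]},{"slide":[13.1,14.7,0],"delta_rot":[0,0,-29.8]},{"slide":[13.1,14.7,0],"delta_rot":[0,0,-29.8]},{"slide":[13.1,14.7,0],"delta_rot":[0,0,-29.8]},{"slide":[13.1,14.7,2],"delta_rot":[0,0,-29.8]},{"slide":[13.1,14.7,4],"delta_rot":[0,0,-29.8]}]'
python3 got.py -0.5 30 44; python3 lab.py w6.png
```

```text
time: 24.2
eef_pos: [627.3, 53.9, 108.5]
ee_rot: [0.69, 0.724, 0.0, 0.0]
ft_force: [0.3, -0.3, -0.2]
opening: 45.5
now tray [np.float64(-0.7), np.float64(30.0), np.float64(108.5)] F [ 0.3 -0.3 -0.2] op 45.5
slide [0.0, 0.02, 6.45] rot [0.0, 0.0, -0.0]
label px [261.  97.] c 626.5 130.4 size 32.1 42.7 long axis 93.0
```

```bash
python3 -m jog '[{"slide":[0,0,1],"delta_rot":[0,0,0]},{"slide":[0,0,2],"delta_rot":[0,0,0]},{"slide":[0,0,3],"delta_rot":[0,0,0]},{"slide":[0,0,4],"delta_rot":[0,0,0]},{"slide":[0,0,5],"delta_rot":[0,0,0]},{"slide":[0,0,5.5],"delta_rot":[0,0,0]},{"slide":[0,0,6],"delta_rot":[0,0,0]},{"slide":[0,0,6.4],"delta_rot":[0,0,0]},{"slide":[0,0,6.6],"delta_rot":[0,0,0]},{"slide":[0,0,6.6],"delta_rot":[0,0,0]}]'
python3 got.py -0.5 30 42
```

```text
time: 25.5
eef_pos: [627.8, 54.2, 42.3]
ee_rot: [0.69, 0.724, 0.0, -0.0]
ft_force: [1.2, -0.6, -0.7]
opening: 45.6
now tray [np.float64(-0.2), np.float64(30.3), np.float64(42.3)] F [ 1.2 -0.6 -0.7] op 45.6
slide [-0.03, -0.03, 0.03] rot [-0.0, -0.0, -0.0]
```

Release, lift, then to a hover near the far parcel.

```bash
python3 -m jog '[{"slide":[0,0,0],"delta_rot":[0,0,0]},{"slide":[0,0,0],"delta_rot":[0,0,0]},{"slide":[0,0,0],"delta_rot":[0,0,0]},{"slide":[0,0,0],"delta_rot":[0,0,0]},{"slide":[0,0,-1],"delta_rot":[0,0,0]},{"slide":[0,0,-4],"delta_rot":[0,0,0]},{"slide":[0,0,-8],"delta_rot":[0,0,0]},{"slide":[0,0,-13],"delta_rot":[0,0,0]},{"slide":[0,0,-18],"delta_rot":[0,0,0]},{"slide":[0,0,-20],"delta_rot":[0,0,0]}]' 1
python3 go.py 545 -477 245 86; python3 lab.py w7.png
```

```text
time: 26.75
eef_pos: [629.8, 54.2, 247.6]
ee_rot: [0.69, 0.724, 0.003, 0.003]
ft_force: [0.2, -0.6, -0.6]
opening: 85.2
slide [-52.64, -11.06, 0.2] rot [0.4, 0.0, 6.8]
label px [255. 103.] c 626.6 129.7 size 30.8 41.9 long axis 92.8
label px [256. 175.] c 630.9 52.3 size 31.2 41.7 long axis 92.7
```

```bash
python3 -m jog '[{"slide":[-52.6,-11,0.2],"delta_rot":[0,0,6.8]},{"slide":[-52.6,-11,0.2],"delta_rot":[0,0,6.8]},{"slide":[-52.6,-11,0.2],"delta_rot":[0,0,6.8]},{"slide":[-52.6,-11,0.2],"delta_rot":[0,0,6.8]},{"slide":[-52.6,-11,0.2],"delta_rot":[0,0,6.8]},{"slide":[-52.6,-11,0.2],"delta_rot":[0,0,6.8]},{"slide":[-52.6,-11,0.2],"delta_rot":[0,0,6.8]},{"slide":[-52.6,-11,0.2],"delta_rot":[0,0,6.8]},{"slide":[-52.6,-11,0.2],"delta_rot":[0,0,6.8]},{"slide":[-52.6,-11,0.2],"delta_rot":[0,0,6.8]}]'
python3 lab.py w8.png; python3 go.py 549.8 -416.7 28 86
```

```text
time: 28.05
eef_pos: [542.1, -479.4, 239.0]
ee_rot: [0.733, 0.68, -0.0, -0.0]
ft_force: [0.9, 0.8, 0.1]
opening: 85.1
label px [258. 115.] c 548.6 -415.7 size 40.3 30.0 long axis 84.1
label px [502. 202.] c 896.1 -537.5 size 28.1 47.4 long axis 170.5
slide [6.09, 0.3, 21.13] rot [-0.1, -0.1, -0.1]
```

```bash
python3 -m jog '[{"slide":[6.2,0.2,3],"delta_rot":[0,0,2]},{"slide":[6.2,0.2,8],"delta_rot":[0,0,2]},{"slide":[6.2,0.2,12],"delta_rot":[0,0,2]},{"slide":[6.2,0.2,15],"delta_rot":[0,0,2]},{"slide":[6.2,0.2,18],"delta_rot":[0,0,2]},{"slide":[6.2,0.2,20],"delta_rot":[0,0,2]},{"slide":[6.2,0.2,21.1],"delta_rot":[0,0,2]},{"slide":[6.2,0.2,21.1],"delta_rot":[0,0,2]},{"slide":[6.2,0.2,21.1],"delta_rot":[0,0,2]},{"slide":[6.2,0.2,21.1],"delta_rot":[0,0,2]}]' 1
python3 -m jog '[{"slide":[0,0,0],"delta_rot":[0,0,0]},{"slide":[0,0,0],"delta_rot":[0,0,0]},{"slide":[0,0,0],"delta_rot":[0,0,0]},{"slide":[0,0,0],"delta_rot":[0,0,0]},{"slide":[0,0,-2],"delta_rot":[0,0,0]},{"slide":[0,0,-6],"delta_rot":[0,0,0]},{"slide":[0,0,-10],"delta_rot":[0,0,0]},{"slide":[0,0,-15],"delta_rot":[0,0,0]},{"slide":[0,0,-17],"delta_rot":[0,0,0]},{"slide":[0,0,-17],"delta_rot":[0,0,0]}]' 0.3 60
python3 got.py -0.5 -47 195
```

```text
time: 29.35
eef_pos: [550.6, -415.6, 30.7]
ee_rot: [0.743, 0.669, 0.0, 0.001]
ft_force: [0.6, 0.5, 0.4]
opening: 85.3
time: 30.6
eef_pos: [551.1, -415.9, 203.0]
ee_rot: [0.743, 0.669, 0.0, 0.003]
ft_force: [-0.1, 0.6, -1.2]
opening: 45.6
now tray [np.float64(-99.8), np.float64(-435.6), np.float64(203.0)] F [-0.1  0.6 -1.2] op 45.6
slide [39.92, 3.85, 0.68] rot [0.3, 0.2, -8.8]
```

```bash
python3 -m jog '[{"slide":[5,0.5,0],"delta_rot":[0,0,-2]},{"slide":[10,1,0],"delta_rot":[0,0,-4]},{"slide":[15,1.5,0],"delta_rot":[0,0,-6]},{"slide":[20,2,0],"delta_rot":[0,0,-8.8]},{"slide":[25,2.5,0],"delta_rot":[0,0,-8.8]},{"slide":[30,3,0],"delta_rot":[0,0,-8.8]},{"slide":[35,3.4,0],"delta_rot":[0,0,-8.8]},{"slide":[38,3.7,0],"delta_rot":[0,0,-8.8]},{"slide":[39.9,3.85,0],"delta_rot":[0,0,-8.8]},{"slide":[39.9,3.85,0],"delta_rot":[0,0,-8.8]}]'
python3 got.py -0.5 -47 44; python3 lab.py w9.png; python3 -c "
from h import *
d=load('w9.png'); cv2.imwrite('pics/w9b.png',d['img'][:,:,::-1])"
```

```text
time: 31.85
eef_pos: [629.3, -21.2, 198.3]
ee_rot: [0.689, 0.725, -0.001, -0.001]
ft_force: [-0.5, -1.2, -1.5]
opening: 45.5
now tray [np.float64(-2.4), np.float64(-45.2), np.float64(198.3)] F [-0.5 -1.2 -1.5] op 45.5
slide [-0.19, 0.22, 15.42] rot [-0.1, -0.0, 0.1]
label px [262.  20.] c 626.6 132.1 size 30.8 40.1 long axis 93.1
label px [263. 102.] c 630.8 54.8 size 31.3 41.9 long axis 93.2
```

View pics/w9b.png

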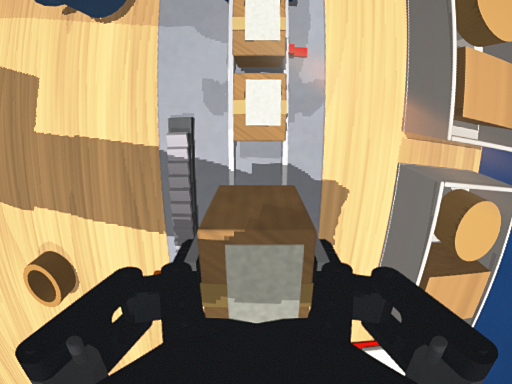

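Two parcels stand in the lane at (262,20) and (263,105), with the third held upright and aligned above the lane. Lowering it.

```bash
python3 -m jog '[{"slide":[-0.2,0.2,3],"delta_rot":[0,0,0]},{"slide":[-0.2,0.2,6],"delta_rot":[0,0,0]},{"slide":[-0.2,0.2,9],"delta_rot":[0,0,0]},{"slide":[-0.2,0.2,11],"delta_rot":[0,0,0]},{"slide":[-0.2,0.2,12.5],"delta_rot":[0,0,0]},{"slide":[-0.2,0.2,13.5],"delta_rot":[0,0,0]},{"slide":[-0.2,0.2,14.5],"delta_rot":[0,0,0]},{"slide":[-0.2,0.2,15.2],"delta_rot":[0,0,0]},{"slide":[-0.2,0.2,15.4],"delta_rot":[0,0,0]},{"slide":[-0.2,0.2,15.4],"delta_rot":[0,0,0]}]'
python3 got.py -0.5 -47 43
```

```text
time: 33.15
eef_pos: [632.2, -23.9, 45.5]
ee_rot: [0.69, 0.724, 0.0, 0.0]
ft_force: [-0.3, -1.1, -0.6]
opening: 45.5
now tray [np.float64(0.3), np.float64(-48.0), np.float64(45.5)] F [-0.3 -1.1 -0.6] op 45.5
slide [0.1, -0.08, 0.25] rot [0.0, 0.0, -0.0]
```

```bash
python3 -m jog '[{"slide":[0,0,0.2],"delta_rot":[0,0,0]},{"slide":[0,0,0.2],"delta_rot":[0,0,0]},{"slide":[0,0,0.2],"delta_rot":[0,0,0]},{"slide":[0,0,0.2],"delta_rot":[0,0,0]},{"slide":[0,0,-1],"delta_rot":[0,0,0]},{"slide":[0,0,-4],"delta_rot":[0,0,0]},{"slide":[0,0,-8],"delta_rot":[0,0,0]},{"slide":[0,0,-11],"delta_rot":[0,0,0]},{"slide":[0,0,-12],"delta_rot":[0,0,0]},{"slide":[0,0,-12],"delta_rot":[0,0,0]}]' 1
python3 got.py -85 -90 100; python3 lab.py w10.png
```

```text
time: 34.4
eef_pos: [632.4, -24.0, 166.0]
ee_rot: [0.69, 0.724, 0.0, 0.001]
ft_force: [0.1, 0.2, -0.7]
opening: 85.2
now tray [np.float64(0.6), np.float64(-48.1), np.float64(166.0)] F [ 0.1  0.2 -0.7] op 85.2
slide [-4.19, -8.56, 6.59] rot [0.1, 0.0, -0.0]
label px [259.  97.] c 630.8 55.3 size 31.5 42.5 long axis 92.6
label px [260. 198.] c 635.7 -28.1 size 31.5 42.0 long axis 92.7
```

```bash
python3 -m jog '[{"slide":[0,-4,0],"delta_rot":[0,0,0]},{"slide":[-2,-8.6,0],"delta_rot":[0,0,0]},{"slide":[-4.2,-8.6,0],"delta_rot":[0,0,0]},{"slide":[-4.2,-8.6,1],"delta_rot":[0,0,0]},{"slide":[-4.2,-8.6,3],"delta_rot":[0,0,0]},{"slide":[-4.2,-8.6,5],"delta_rot":[0,0,0]},{"slide":[-4.2,-8.6,6.6],"delta_rot":[0,0,0]},{"slide":[-4.2,-8.6,6.6],"delta_rot":[0,0,0]},{"slide":[-4.2,-8.6,6.6],"delta_rot":[0,0,0]},{"slide":[-4.2,-8.6,6.6],"delta_rot":[0,0,0]}]' 0
python3 -m jog '[{"slide":[-1,0,0],"delta_rot":[0,0,0]},{"slide":[-2,0,0],"delta_rot":[0,0,0]},{"slide":[-3,0,0],"delta_rot":[0,0,0]},{"slide":[-4,0,0],"delta_rot":[0,0,0]},{"slide":[-5,0,0],"delta_rot":[0,0,0]},{"slide":[-6,0,0],"delta_rot":[0,0,0]},{"slide":[-7,0,0],"delta_rot":[0,0,0]},{"slide":[-8,0,0],"delta_rot":[0,0,0]},{"slide":[-8.3,0,0],"delta_rot":[0,0,0]},{"slide":[-8.3,0,0],"delta_rot":[0,0,0]}]'
python3 -m jog '[{"slide":[0.5,0,0],"delta_rot":[0,0,0]},{"slide":[0.5,0,-3],"delta_rot":[0,0,0]},{"slide":[0.5,0,-6],"delta_rot":[0,0,0]},{"slide":[0.5,0,-9],"delta_rot":[0,0,0]},{"slide":[-3,0,-10],"delta_rot":[0,0,0]},{"slide":[-6,0,-10],"delta_rot":[0,0,0]},{"slide":[-9,0,-10],"delta_rot":[0,0,0]},{"slide":[-9,0,-10],"delta_rot":[0,0,0]},{"slide":[-9,0,-10],"delta_rot":[0,0,0]},{"slide":[-9,0,-10],"delta_rot":[0,0,0]}]' 1
python3 got.py -1 -161 85
python3 - <<'E'
from h import *
d=wsave('w11.png'); cv2.imwrite('pics/w11b.png',d['img'][:,:,::-1])
E
```

```text
time: 35.7
eef_pos: [549.1, -70.2, 100.2]
ee_rot: [0.69, 0.724, 0.0, 0.001]
ft_force: [0.9, 0.3, -0.2]
opening: 0.4
time: 36.95
eef_pos: [551.9, -148.0, 99.1]
ee_rot: [0.689, 0.725, 0.005, -0.004]
ft_force: [0.0, 13.6, 3.4]
opening: 0.0
time: 38.2
eef_pos: [556.4, -242.0, 199.2]
ee_rot: [0.689, 0.724, -0.0, -0.0]
ft_force: [-1.1, 0.4, 0.2]
opening: 85.3
now tray [np.float64(-86.0), np.float64(-262.2), np.float64(199.2)] F [-1.1  0.4  0.2] op 85.3
slide [10.1, 8.52, 11.42] rot [-0.0, -0.0, 0.0]
```

View pics/w11b.png

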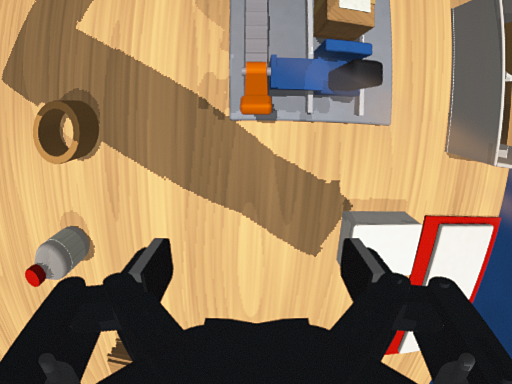

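The pawl is down again, with its tab at (256,105) pointing backward. Next: grip the handle and push.

```bash
python3 -m jog '[{"slide":[5,4,3],"delta_rot":[0,0,0]},{"slide":[10.1,8.4,5],"delta_rot":[0,0,0]},{"slide":[10.1,8.4,5],"delta_rot":[0,0,0]},{"slide":[10.1,8.4,5],"delta_rot":[0,0,0]},{"slide":[10.1,8.4,8],"delta_rot":[0,0,0]},{"slide":[10.1,8.4,10],"delta_rot":[0,0,0]},{"slide":[10.1,8.4,11.4],"delta_rot":[0,0,0]},{"slide":[10.1,8.4,11.4],"delta_rot":[0,0,0]},{"slide":[10.1,8.4,11.4],"delta_rot":[0,0,0]},{"slide":[10.1,8.4,11.4],"delta_rot":[0,0,0]}]' 1
python3 -m jog '[{"slide":[0,0,0],"delta_rot":[0,0,0]},{"slide":[0,0,0],"delta_rot":[0,0,0]},{"slide":[0,0,0],"delta_rot":[0,0,0]},{"slide":[0,0,0],"delta_rot":[0,0,0]},{"slide":[0.6,0,0],"delta_rot":[0,0,0]},{"slide":[1.2,0,0],"delta_rot":[0,0,0]},{"slide":[1.8,0,0],"delta_rot":[0,0,0]},{"slide":[2.4,0,0],"delta_rot":[0,0,0]},{"slide":[3,0,0],"delta_rot":[0,0,0]},{"slide":[3.5,0,0],"delta_rot":[0,0,0]}]' 0.1 50
python3 -m jog '[{"slide":[0.5,0,0],"delta_rot":[0,0,0]},{"slide":[1,0,0],"delta_rot":[0,0,0]},{"slide":[1.5,0,0],"delta_rot":[0,0,0]},{"slide":[2,0,0],"delta_rot":[0,0,0]},{"slide":[2.5,0,0],"delta_rot":[0,0,0]},{"slide":[3,0,0],"delta_rot":[0,0,0]},{"slide":[3.5,0,0],"delta_rot":[0,0,0]},{"slide":[4,0,0],"delta_rot":[0,0,0]},{"slide":[4.4,0,0],"delta_rot":[0,0,0]},{"slide":[4.8,0,0],"delta_rot":[0,0,0]}]'
python3 got.py -1 -66 85; python3 lab.py w12.png
```

```text
time: 39.5
eef_pos: [636.4, -138.4, 86.6]
ee_rot: [0.69, 0.724, 0.0, 0.001]
ft_force: [-0.5, 0.6, -0.5]
opening: 85.2
time: 40.75
eef_pos: [634.2, -102.7, 85.5]
ee_rot: [0.69, 0.724, 0.0, 0.0]
ft_force: [1.2, -4.1, 0.8]
opening: 25.2
time: 42.0
eef_pos: [631.9, -55.3, 85.5]
ee_rot: [0.69, 0.724, -0.0, 0.001]
ft_force: [3.3, -5.5, 1.1]
opening: 25.1
now tray [np.float64(-1.4), np.float64(-79.4), np.float64(85.5)] F [ 3.3 -5.5  1.1] op 25.1
slide [1.34, 0.04, 0.05] rot [0.0, 0.1, -0.0]
label px [263. 104.] c 632.0 16.1 size 32.7 43.1 long axis 92.9
```

```bash
python3 -m jog '[{"slide":[0.3,0,0],"delta_rot":[0,0,0]},{"slide":[0.6,0,0],"delta_rot":[0,0,0]},{"slide":[0.8,0,0],"delta_rot":[0,0,0]},{"slide":[1,0,0],"delta_rot":[0,0,0]},{"slide":[1.2,0,0],"delta_rot":[0,0,0]},{"slide":[1.3,0,0],"delta_rot":[0,0,0]},{"slide":[1.4,0,0],"delta_rot":[0,0,0]},{"slide":[1.5,0,0],"delta_rot":[0,0,0]},{"slide":[1.5,0,0],"delta_rot":[0,0,0]},{"slide":[1.5,0,0],"delta_rot":[0,0,0]}]'
python3 got.py -1 -66 85; python3 lab.py w13.png;python3 -c "
from h import *
d=load('w13.png'); cv2.imwrite('pics/w13b.png',d['img'][:,:,::-1])"
```

```text
time: 43.3
eef_pos: [631.4, -43.0, 85.5]
ee_rot: [0.69, 0.724, -0.002, 0.002]
ft_force: [3.3, -12.6, -0.2]
opening: 25.4
now tray [np.float64(-1.4), np.float64(-67.0), np.float64(85.5)] F [  3.3 -12.6  -0.2] op 25.4
slide [0.1, 0.04, 0.05] rot [0.0, 0.3, -0.1]
label px [263. 104.] c 631.6 28.5 size 32.6 43.3 long axis 92.4
```

View pics/w13b.png

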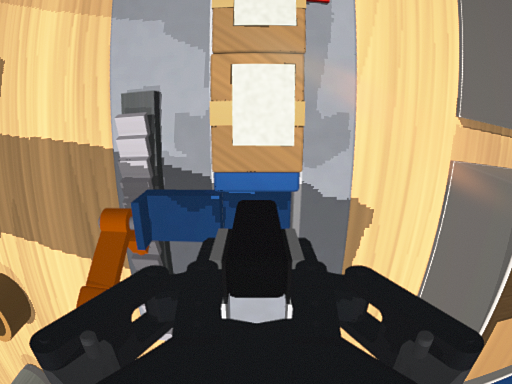

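The parcels are touching and the face rests on the last one; force rises as expected. One more press to confirm.

```bash
python3 -m jog '[{"slide":[0.2,0,0],"delta_rot":[0,0,0]},{"slide":[0.4,0,0],"delta_rot":[0,0,0]},{"slide":[0.5,0,0],"delta_rot":[0,0,0]},{"slide":[0.5,0,0],"delta_rot":[0,0,0]},{"slide":[0.5,0,0],"delta_rot":[0,0,0]},{"slide":[0.5,0,0],"delta_rot":[0,0,0]},{"slide":[0.5,0,0],"delta_rot":[0,0,0]},{"slide":[0.5,0,0],"delta_rot":[0,0,0]},{"slide":[0.5,0,0],"delta_rot":[0,0,0]},{"slide":[0.5,0,0],"delta_rot":[0,0,0]}]'
python3 got.py -1 -66 85
```

```text
time: 44.6
eef_pos: [631.4, -42.9, 85.6]
ee_rot: [0.691, 0.723, -0.006, 0.006]
ft_force: [2.3, -25.0, -2.1]
opening: 25.6
now tray [np.float64(-1.4), np.float64(-66.9), np.float64(85.6)] F [  2.3 -25.   -2.1] op 25.6
slide [0.09, 0.04, 0.05] rot [0.0, 0.9, -0.2]
```

```bash
python3 -m jog '[{"slide":[-0.3,0,0],"delta_rot":[0,0,0]},{"slide":[-0.6,0,0],"delta_rot":[0,0,0]},{"slide":[-0.6,0,0],"delta_rot":[0,0,0]},{"slide":[-0.6,0,0],"delta_rot":[0,0,0]},{"slide":[-0.6,0,0],"delta_rot":[0,0,0]},{"slide":[-0.6,0,0],"delta_rot":[0,0,0]},{"slide":[-0.6,0,0],"delta_rot":[0,0,0]},{"slide":[-0.6,0,0],"delta_rot":[0,0,0]},{"slide":[-0.6,0,0],"delta_rot":[0,0,0]},{"slide":[-0.6,0,0],"delta_rot":[0,0,0]}]'
python3 -m jog '[{"slide":[0,0,0],"delta_rot":[0,0,0]},{"slide":[0,0,0],"delta_rot":[0,0,0]},{"slide":[0,0,0],"delta_rot":[0,0,0]},{"slide":[0,0,0],"delta_rot":[0,0,0]},{"slide":[0,0,-2],"delta_rot":[0,0,0]},{"slide":[0,0,-6],"delta_rot":[0,0,0]},{"slide":[0,0,-11],"delta_rot":[0,0,0]},{"slide":[0,0,-16],"delta_rot":[0,0,0]},{"slide":[0,0,-21],"delta_rot":[0,0,0]},{"slide":[0,0,-23],"delta_rot":[0,0,0]}]' 1
python3 go.py 525 252 315 182.8; python3 lab.py w14.png; python3 -c "
from h import *
d=load('w14.png'); cv2.imwrite('pics/w14b.png',d['img'][:,:,::-1])"
```

```text
time: 45.85
eef_pos: [631.3, -42.8, 85.5]
ee_rot: [0.69, 0.724, -0.001, 0.002]
ft_force: [2.6, -8.6, 0.6]
opening: 25.4
time: 47.1
eef_pos: [632.2, -41.1, 319.8]
ee_rot: [0.69, 0.724, 0.002, 0.002]
ft_force: [0.7, 0.0, -0.5]
opening: 85.1
slide [29.79, -9.28, 0.39] rot [0.2, 0.3, -90.0]
label px [257.  19.] c 625.3 151.3 size 31.3 40.7 long axis 92.5
label px [258.  63.] c 628.9 90.0 size 29.7 40.6 long axis 92.8
label px [257. 109.] c 631.2 28.2 size 31.3 40.8 long axis 92.9
```

View pics/w14b.png

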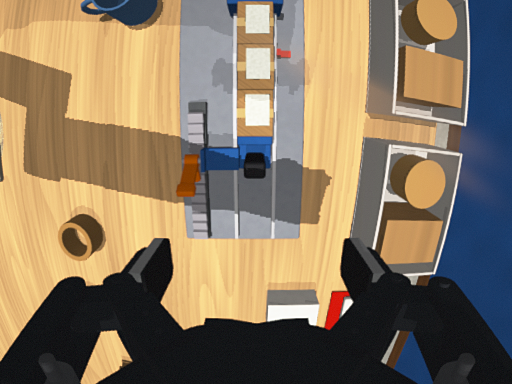

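All three parcels sit snug in a row, labels at (258,19), (258,63) and (257,109); height-corrected spacing is about 60 mm. The pawl is down. On to the scanner.

```bash
python3 -m jog '[{"slide":[4,-1,0.4],"delta_rot":[0,0,-10]},{"slide":[8,-2,0.4],"delta_rot":[0,0,-20]},{"slide":[12,-4,0.4],"delta_rot":[0,0,-30]},{"slide":[16,-5,0.4],"delta_rot":[0,0,-40]},{"slide":[20,-6,0.4],"delta_rot":[0,0,-50]},{"slide":[24,-7.5,0.4],"delta_rot":[0,0,-60]},{"slide":[27,-8.5,0.4],"delta_rot":[0,0,-70]},{"slide":[29.8,-9.3,0.4],"delta_rot":[0,0,-80]},{"slide":[29.8,-9.3,0.4],"delta_rot":[0,0,-90]},{"slide":[29.8,-9.3,0.4],"delta_rot":[0,0,-90]}]'
python3 - <<'E'
from h import *
d=wsave('w15.png'); cv2.imwrite('pics/w15b.png',d['img'][:,:,::-1])
E
```

```text
time: 48.4
eef_pos: [522.7, 252.4, 310.3]
ee_rot: [-0.024, 1.0, -0.0, -0.001]
ft_force: [0.2, 0.2, 0.2]
opening: 85.2
```

View pics/w15b.png

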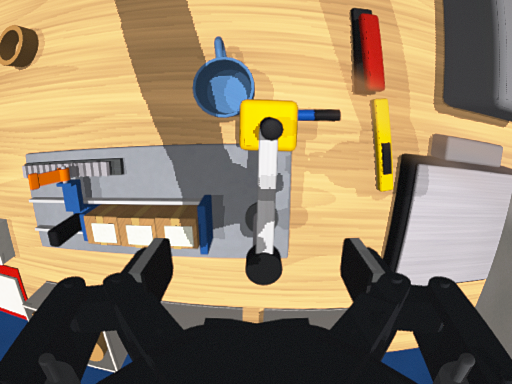

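```bash
python3 - <<'E'
from h import *
d=load('w15.png'); V=cv2.cvtColor(d['img'],cv2.COLOR_RGB2HSV)[:,:,2]
m=np.zeros_like(V); m[112:146,255:290]=(V[112:146,255:290]<60); ys,xs=np.where(m>0); print(len(xs),xs.min(),xs.max(),ys.min(),ys.max())
c=cv2.minEnclosingCircle(np.stack([xs,ys],1).astype(np.float32)); print(c)
O=np.array([629.5,24.]); A=np.radians(2.8); R=np.array([[np.cos(A),np.sin(A)],[-np.sin(A),np.cos(A)]])
for u,v,z in [(*c[0],231),(272,127,231),(264,266,190)]:
    p=wonz(d,d['s'],u,v,z); q=R@(p[:2]-O); r=q-[0,240]; print(p.round(1),q.round(1),'r',np.hypot(*r).round(1),'ang',np.degrees(np.arctan2(-r[0],-r[1])).round(1))
E
```

```text
386 260 282 118 139
((270.79998779296875, 128.0), 11.560371398925781)
[466.2 259.6 231. ] [-151.6  243.3] r 151.7 ang 91.2
[465.4 260.4 231. ] [-152.4  244.2] r 152.4 ang 91.6
[603.6 263.1 190. ] [-14.1 240.1] r 14.1 ang 90.2
```

```bash
python3 go.py 467 259.5 187 181.5
```

```text
slide [5.54, 1.0, 12.35] rot [-0.0, -0.1, 1.1]
```

```bash
python3 -m jog '[{"slide":[3,0.5,0],"delta_rot":[0,0,1.1]},{"slide":[5.5,1,0],"delta_rot":[0,0,1.1]},{"slide":[5.5,1,2],"delta_rot":[0,0,1.1]},{"slide":[5.5,1,4],"delta_rot":[0,0,1.1]},{"slide":[5.5,1,7],"delta_rot":[0,0,1.1]},{"slide":[5.5,1,10],"delta_rot":[0,0,1.1]},{"slide":[5.5,1,12.3],"delta_rot":[0,0,1.1]},{"slide":[5.5,1,12.3],"delta_rot":[0,0,1.1]},{"slide":[5.5,1,12.3],"delta_rot":[0,0,1.1]},{"slide":[5.5,1,12.3],"delta_rot":[0,0,1.1]}]'
python3 -m jog '[{"slide":[0,0,0],"delta_rot":[0,0,0]},{"slide":[0,0,0],"delta_rot":[0,0,0]},{"slide":[0,0,0],"delta_rot":[0,0,0]},{"slide":[0,0,0],"delta_rot":[0,0,0]},{"slide":[0,0,0],"delta_rot":[0,0,0]},{"slide":[0,0,0],"delta_rot":[0,0,0]},{"slide":[0,0,0],"delta_rot":[0,0,0]},{"slide":[0,0,0],"delta_rot":[0,0,0]},{"slide":[0,0,0],"delta_rot":[0,0,0]},{"slide":[0,0,0],"delta_rot":[0,0,0]}]' 0.05 40
python3 got.py -150 240 187 90
```

```text
time: 49.7
eef_pos: [469.1, 259.7, 189.8]
ee_rot: [-0.014, 1.0, 0.001, 0.001]
ft_force: [0.3, 0.4, 0.5]
opening: 85.2
time: 50.95
eef_pos: [468.0, 259.6, 188.6]
ee_rot: [-0.015, 1.0, 0.0, 0.0]
ft_force: [-0.9, 2.4, 3.2]
opening: 17.1
now tray [np.float64(-149.8), np.float64(243.3), np.float64(188.6)] F [-0.9  2.4  3.2] op 17.1
slide [0.02, -0.33, 0.16] rot [0.0, -0.0, 88.9]
```

```bash
python3 -m jog '[{"slide":[-0.02,-0.79,0],"delta_rot":[0,0,-3]},{"slide":[-0.08,-1.57,0],"delta_rot":[0,0,-6]},{"slide":[-0.18,-2.35,0],"delta_rot":[0,0,-9]},{"slide":[-0.33,-3.12,0],"delta_rot":[0,0,-12]},{"slide":[-0.51,-3.88,0],"delta_rot":[0,0,-15]},{"slide":[-0.73,-4.64,0],"delta_rot":[0,0,-18]},{"slide":[-1,-5.38,0],"delta_rot":[0,0,-21]},{"slide":[-1.3,-6.1,0],"delta_rot":[0,0,-24]},{"slide":[-1.63,-6.81,0],"delta_rot":[0,0,-27]},{"slide":[-2.01,-7.5,0],"delta_rot":[0,0,-30]}]'
python3 got.py -131 165 187 180
```

```text
time: 52.2
eef_pos: [490.8, 185.3, 188.5]
ee_rot: [-0.274, 0.962, 0.0, 0.001]
ft_force: [-1.0, 3.4, 3.4]
opening: 17.0
now tray [np.float64(-130.6), np.float64(167.8), np.float64(188.5)] F [-1.   3.4  3.4] op 17.0
slide [0.17, -0.23, 0.15] rot [0.1, 0.1, 29.0]
```

Tracks the arc with low force (r≈149). Two more 30° sweeps.

```bash
python3 -m jog '[{"slide":[-0.02,-0.79,0],"delta_rot":[0,0,-3]},{"slide":[-0.08,-1.57,0],"delta_rot":[0,0,-6]},{"slide":[-0.18,-2.35,0],"delta_rot":[0,0,-9]},{"slide":[-0.33,-3.12,0],"delta_rot":[0,0,-12]},{"slide":[-0.51,-3.88,0],"delta_rot":[0,0,-15]},{"slide":[-0.73,-4.64,0],"delta_rot":[0,0,-18]},{"slide":[-1,-5.38,0],"delta_rot":[0,0,-21]},{"slide":[-1.3,-6.1,0],"delta_rot":[0,0,-24]},{"slide":[-1.63,-6.81,0],"delta_rot":[0,0,-27]},{"slide":[-2.01,-7.5,0],"delta_rot":[0,0,-30]}]'
python3 -m jog '[{"slide":[-0.02,-0.79,0],"delta_rot":[0,0,-3]},{"slide":[-0.08,-1.57,0],"delta_rot":[0,0,-6]},{"slide":[-0.18,-2.35,0],"delta_rot":[0,0,-9]},{"slide":[-0.33,-3.12,0],"delta_rot":[0,0,-12]},{"slide":[-0.51,-3.88,0],"delta_rot":[0,0,-15]},{"slide":[-0.73,-4.64,0],"delta_rot":[0,0,-18]},{"slide":[-1,-5.38,0],"delta_rot":[0,0,-21]},{"slide":[-1.3,-6.1,0],"delta_rot":[0,0,-24]},{"slide":[-1.63,-6.81,0],"delta_rot":[0,0,-27]},{"slide":[-2.01,-7.5,0],"delta_rot":[0,0,-30]}]'
python3 got.py 0 90 187 270
```

```text
time: 53.45
eef_pos: [547.5, 132.8, 188.6]
ee_rot: [-0.514, 0.858, 0.001, 0.001]
ft_force: [-0.7, 5.9, 3.0]
opening: 17.0
time: 54.7
eef_pos: [622.2, 115.7, 188.5]
ee_rot: [0.718, -0.696, -0.002, -0.001]
ft_force: [-2.3, 6.5, 4.1]
opening: 17.2
now tray [np.float64(-2.8), np.float64(91.9), np.float64(188.5)] F [-2.3  6.5  4.1] op 17.2
slide [0.19, -0.28, 0.15] rot [0.0, 0.2, -1.0]
```

```bash
python3 -m jog '[{"slide":[0,-0.25,0],"delta_rot":[0,0,-1]},{"slide":[0,-0.25,0],"delta_rot":[0,0,-1]},{"slide":[0,-0.25,0],"delta_rot":[0,0,-1]},{"slide":[0,-0.25,0],"delta_rot":[0,0,-1]},{"slide":[0,-0.25,0],"delta_rot":[0,0,-1]},{"slide":[0,-0.25,0],"delta_rot":[0,0,-1]},{"slide":[0,-0.25,0],"delta_rot":[0,0,-1]},{"slide":[0,-0.25,0],"delta_rot":[0,0,-1]},{"slide":[0,-0.25,0],"delta_rot":[0,0,-1]},{"slide":[0,-0.25,0],"delta_rot":[0,0,-1]}]'
python3 got.py 0 90 187 270
python3 -m jog '[{"slide":[0,0,0],"delta_rot":[0,0,0]},{"slide":[0,0,0],"delta_rot":[0,0,0]},{"slide":[0,0,0],"delta_rot":[0,0,0]},{"slide":[0,0,0],"delta_rot":[0,0,0]},{"slide":[0,0,-3],"delta_rot":[0,0,0]},{"slide":[0,0,-7],"delta_rot":[0,0,0]},{"slide":[0,0,-12],"delta_rot":[0,0,0]},{"slide":[0,0,-14],"delta_rot":[0,0,0]},{"slide":[0,0,-14],"delta_rot":[0,0,0]},{"slide":[0,0,-14],"delta_rot":[0,0,0]}]' 1
python3 got.py 0 170 330 270
```

```text
time: 55.95
eef_pos: [625.1, 115.8, 188.5]
ee_rot: [0.724, -0.69, -0.001, -0.002]
ft_force: [-0.6, 6.6, 3.5]
opening: 17.0
now tray [np.float64(0.1), np.float64(91.9), np.float64(188.5)] F [-0.6  6.6  3.5] op 17.0
slide [0.19, 0.01, 0.15] rot [-0.0, 0.2, -0.0]
time: 57.2
eef_pos: [624.3, 113.8, 326.8]
ee_rot: [0.723, -0.69, -0.001, 0.001]
ft_force: [1.0, 0.5, -0.1]
opening: 85.4
now tray [np.float64(-0.8), np.float64(90.0), np.float64(326.8)] F [ 1.   0.5 -0.1] op 85.4
slide [-8.0, -0.07, -0.32] rot [0.1, -0.0, -0.1]
```

```bash
python3 -m jog '[{"slide":[-2,0,-1],"delta_rot":[0,0,0]},{"slide":[-4,0,-1],"delta_rot":[0,0,0]},{"slide":[-6,0,-1],"delta_rot":[0,0,0]},{"slide":[-7,0,-1],"delta_rot":[0,0,0]},{"slide":[-7,0,-1],"delta_rot":[0,0,0]},{"slide":[-7,0,-1],"delta_rot":[0,0,0]},{"slide":[-7,0,-1],"delta_rot":[0,0,0]},{"slide":[-7,0,-1],"delta_rot":[0,0,0]},{"slide":[-7,0,-1],"delta_rot":[0,0,0]},{"slide":[-7,0,-1],"delta_rot":[0,0,0]}]'
python3 - <<'E'
from h import *
d=wsave('w16.png'); cv2.imwrite('pics/w16b.png',d['img'][:,:,::-1])
e=save('scene','sc2.png')
V=cv2.cvtColor(d['img'],cv2.COLOR_RGB2HSV); 
O=np.array([629.5,24.]); A=np.radians(2.8); R=np.array([[np.cos(A),np.sin(A)],[-np.sin(A),np.cos(A)]])
H,S,VV=[V[:,:,i].astype(int) for i in range(3)]
m=((H>20)&(H<32)&(S>150)&(VV>120)).astype(np.uint8); n,l,st,ce=cv2.connectedComponentsWithStats(m)
for i in range(1,n):
    if st[i,4]>200:
        ys,xs=np.where(l==i); P=np.array([R@(wonz(d,d['s'],u,v,171)[:2]-O) for u,v in zip(xs,ys)],np.float32); r=cv2.minAreaRect(P); print('yellow',ce[i].round(),np.round(r[0],1),np.round(r[1],1),round(r[2],1))
E
```

```text
time: 58.45
eef_pos: [621.7, 183.7, 338.4]
ee_rot: [0.723, -0.69, 0.0, -0.0]
ft_force: [-0.1, 0.1, 0.5]
opening: 85.7
yellow [256. 108.] [-0.  89.9] [46.9 53.6] 89.8
yellow [315. 296.] [-74.5 315.4] [92.8 21.9] 8.5
```

View pics/w16b.png

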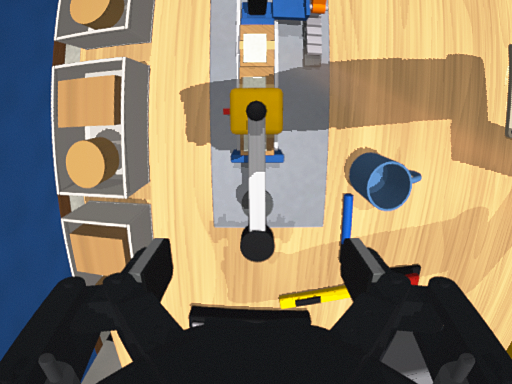

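View pics/sc2.png

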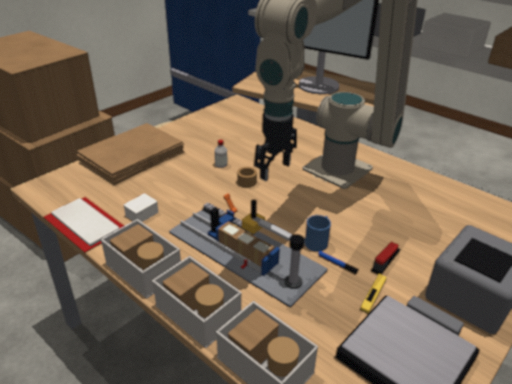

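The head measures at tray (0, 90), square to within 0.2°, directly over the lane and level with the red mark at (226,111). The pawl is down, the parcels are in line, and the other objects sit where they were.

```bash
python3 -c "
from h import *
print(sign_off(), read_state()['time'])"
```

```text
the job is handed in; nothing more can be done
the job is handed in; nothing more can be done
```

The job is done and handed in, at about 58.5 s of the 208 s allowed. Three brown parcels were present; I saw no fourth.

- **Pusher back:** I flipped the pawl over and slid the pusher back until it hit its stop. The handle read tray y = -161.7 mm, against -161 expected.
- **Parcels:** All three stand upright in the lane, labels up and long side along it. The two label spacings came out at about 60 mm after correcting for height, so they are touching.
- **Lock:** I flipped the pawl back down and pushed up. The last press reached 25 N with no further movement. The last wrist picture before the scanner move showed the pawl down.
- **Scanner:** I swung the head over last. It measured tray (0.0, 89.9) mm against a target of (0, 90), square to within 0.2°.

The last pictures show the other objects where they started, judged by eye. The gripper is open and clear of everything. None of my checks failed. My first estimate of the pusher's position was about 10 mm off, and I corrected it from a second picture before gripping the handle.

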